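# Load the bench demagnetiser and hold its switch at full power

### The job

Carry the red tray to the blue bench demagnetiser, bring its open mouth low over the grey-rimmed well and tip it so that all five steel hub nuts slide off into the well, then set the empty tray down upright on the bench and let go of it. Then turn the black switch clockwise, past the white and yellow marks where it latches, fully home to the sprung full-power place at the red mark, and keep it there against its spring: your program finishes while the gripper is still holding the switch on. Leave the green bin, the hub flange and the carton where they are.

Things in the scene. Friction and masses are not known exactly. Their poses are not given: they have to be found in the camera images.
- demag: blue steel bench demagnetiser, fixed to the bench, 250 mm (x) by 400 mm (y), deck 85 mm above the bench. Origin: centre of its underside; its -x side faces the operator at yaw 0. The square well stands on the +y half of the deck, the rotary switch is on the -y half at (0, -115) mm. Beside the switch on the deck are only a small lamp and a fuse cap (both look only).
- well (a point): centre of the well's floor (steel pole plate), 89 mm above the bench; axes as the demagnetiser's. The well is 180 by 180 mm inside (x, y) and 41 mm deep, open above, with a grey guard rim 5 mm thick whose top is 130 mm above the bench.
- switch (a joint): angle of the rotary switch (rad): 0 at off (black mark), grows clockwise seen from above; latches near 0.45 (white mark) and 0.90 (yellow mark); the sprung third place (red mark) is at the hard stop, 1.35, and returns to about 0.9 if let go. Turning torque: clicks of up to 0.15 N m up to the second place, then a spring rising from 0.23 to 0.36 N m.
- switch_grip (a point): point on the switch's vertical axis at the height to grip its bar, 120 mm above the bench; its x axis points along the bar to the end with the white line, z up, and it turns with the switch (at off, x points 0.675 rad anticlockwise of the demagnetiser's x). The black bar is 52 mm long, 14 mm thick and 30 mm tall (97 to 127 mm above the bench), on a disc of 28 mm radius, 10 mm thick.
- tray: red steel parts tray, loose, 0.30 kg empty (varies), 160 mm (x) by 116 mm (y); floor and walls 3 mm thick, walls 32 mm high on both long sides and at the back (+x); the front (-x) end is an open mouth without a lip. Origin: centre of the underside, z up.
- tray_grip (a point): middle of the tray's fixed steel bail handle, 74 mm above the tray's underside, over its centre; axes as the tray's. The bar runs along y, 124 mm long, 14 mm thick in x and 20 mm tall, carried by 16 mm wide posts at y = +-60 mm; nothing but the nuts lies under it.
- tray_mouth (a point): middle of the front edge of the tray's floor, at (-80, 0, 3) mm in the tray: the nuts slide off here when the tray is tipped mouth down; axes as the tray's.
- nut1: steel hexagonal hub nut, loose on the tray, 30 mm across flats, 20 mm tall, 60 g; origin at the centre of its underside. Nuts start to slide on the tray floor at a slope of 23 to 33 degrees.
- nut2: steel hexagonal hub nut, loose on the tray, 30 mm across flats, 20 mm tall, 60 g; origin at the centre of its underside. Nuts start to slide on the tray floor at a slope of 23 to 33 degrees.
- nut3: steel hexagonal hub nut, loose on the tray, 30 mm across flats, 20 mm tall, 60 g; origin at the centre of its underside. Nuts start to slide on the tray floor at a slope of 23 to 33 degrees.
- nut4: steel hexagonal hub nut, loose on the tray, 30 mm across flats, 20 mm tall, 60 g; origin at the centre of its underside. Nuts start to slide on the tray floor at a slope of 23 to 33 degrees.
- nut5: steel hexagonal hub nut, loose on the tray, 30 mm across flats, 20 mm tall, 60 g; origin at the centre of its underside. Nuts start to slide on the tray floor at a slope of 23 to 33 degrees.
- bin: bystander: green picking bin with bolts, 170 by 105 mm, 78 mm tall, loose; origin at the centre of its underside. Leave alone.
- flange: bystander: dark steel hub flange, 110 mm diameter, 60 mm tall, loose; origin at the centre of its underside. Leave alone.
- carton: bystander: cardboard carton with yellow tape, 120 by 90 by 60 mm, loose; origin at the centre of its underside. Leave alone.

How it is judged:
On the way, in this order (a step that is already met when the one before it is completed fails the run):
1. all five nuts are in the well while the tray is still tipped with its mouth low over the well (x of nut1 in the frame of well between -0.092 and 0.092 m and y of nut1 in the frame of well between -0.092 and 0.092 m and z of nut1 in the frame of well between -0.01 and 0.045 m and x of nut2 in the frame of well between -0.092 and 0.092 m and y of nut2 in the frame of well between -0.092 and 0.092 m and z of nut2 in the frame of well between -0.01 and 0.045 m and x of nut3 in the frame of well between -0.092 and 0.092 m and y of nut3 in the frame of well between -0.092 and 0.092 m and z of nut3 in the frame of well between -0.01 and 0.045 m and x of nut4 in the frame of well between -0.092 and 0.092 m and y of nut4 in the frame of well between -0.092 and 0.092 m and z of nut4 in the frame of well between -0.01 and 0.045 m and x of nut5 in the frame of well between -0.092 and 0.092 m and y of nut5 in the frame of well between -0.092 and 0.092 m and z of nut5 in the frame of well between -0.01 and 0.045 m and angle between tray's own z axis and vertical above 0.3 rad and x of tray_mouth in the frame of well between -0.1 and 0.1 m and y of tray_mouth in the frame of well between -0.1 and 0.1 m and z of tray_mouth in the frame of well below 0.14 m), for 0.05 s.
2. the empty tray stands upright on the bench, let go (height (world z) of tray between -0.01 and 0.012 m and angle between tray's own z axis and vertical below 0.08 rad and contact force between each of the arm, the fingers and tray below 0.1 N and linear speed of tray below 0.05 m/s), for 0.2 s.
3. the switch is turned home to the third place and held there (value of joint switch above 1.22 rad and contact force between the fingers and demag above 1 N), for 0.3 s.
At the end, for the whole second after the job is handed in: All five nuts lie at rest in the well below its rim; the tray stands upright on the bench (tilt under 0.08 rad), untouched by the robot; the fingers press on the demagnetiser's switch (over 1 N) and hold it at the third place (joint above 1.22 rad, stop at 1.35) through the last second (all of step 2 and all of step 3 and x of nut1 in the frame of well between -0.092 and 0.092 m and y of nut1 in the frame of well between -0.092 and 0.092 m and z of nut1 in the frame of well between -0.01 and 0.045 m and x of nut2 in the frame of well between -0.092 and 0.092 m and y of nut2 in the frame of well between -0.092 and 0.092 m and z of nut2 in the frame of well between -0.01 and 0.045 m and x of nut3 in the frame of well between -0.092 and 0.092 m and y of nut3 in the frame of well between -0.092 and 0.092 m and z of nut3 in the frame of well between -0.01 and 0.045 m and x of nut4 in the frame of well between -0.092 and 0.092 m and y of nut4 in the frame of well between -0.092 and 0.092 m and z of nut4 in the frame of well between -0.01 and 0.045 m and x of nut5 in the frame of well between -0.092 and 0.092 m and y of nut5 in the frame of well between -0.092 and 0.092 m and z of nut5 in the frame of well between -0.01 and 0.045 m and linear speed of each of nut1, nut2, nut3, nut4, nut5 below 0.03 m/s); the arm keeps its last pose, push and grip.
It fails at once if the green picking bin is moved by more than 30 mm (distance of bin from where it was at the start of the episode above 0.03 m).
It fails at once if the hub flange is moved by more than 30 mm (distance of flange from where it was at the start of the episode above 0.03 m).
It fails at once if the carton is moved by more than 30 mm (distance of carton from where it was at the start of the episode above 0.03 m).
It also fails if it takes over 72 s, if anything falls off the work surface, if the arm or the gripper's body presses on something with over 40 N, if the wrist force passes 120 N, or if a joint passes its speed limit or range.

### The arm

A 6-joint arm with a two-finger parallel gripper is mounted at the origin on the work surface. World frame = base frame: x ahead of the robot, y to its left, z up, the work surface at z = 0. Lengths are in m, angles in rad, forces in N, time in s.
With the tool pointing down it reaches from about 0.275 to 0.875 m from the base axis. Payload 12.5 kg.
Tool frame: the origin (TCP) lies midway between the tips of the shut fingers; the grasp point (between the pads) lies 19 mm behind it; z points along the fingers, y is the line along which they close (so a half turn about z gives the same grasp; the last joint's range is limited). The gripper opens to 85 mm and grips with 20 to 120 N. Pads are 22 mm wide; open, the fingers measure 114 mm over their backs; the gripper's body (76 mm by 85 mm) begins 54 mm behind the grasp point. The pads swing forward as they close: fully open they stand 13 mm farther back than shut.
Start: joints at [1.088, 0.351, 1.652, -0, 1.139, -0.085], TCP at [0.213, 0.507, 0.231] pointing down, gripper open.
Joint ranges: [-2.75, 2.75], [-0.79, 2.1], [0.01, 2.65], [-1.57, 4.71], [0.07, 3.14], [-2.87, 2.87]. Speed limits (rad/s): [2.22, 2.22, 2.79, 3.14, 3.14, 3.14].

### API

Orientations are given as a unit quaternion [w, x, y, z].
In Python, from workcell import bot gives the robot as it stands.
- The arm moves only by the shell command python3 drive.py, which reads ROWS from standard input. ROWS is a JSON list of rows, 1 to 5 of them, each written [[rx, ry, rz], [dx, dy, dz], opening]: a rotation vector rx, ry, rz in rad, then dx, dy, dz in m, then the opening from 0.0 (shut) to 1.0 (fully open); each row is the pose to reach, as a shift and turn from the pose commanded when the command began, along the tool's axes at that moment; what a row does not reach only later rows make up. A row lasts 1/12 s, in which the tool goes at most 0.0417 m and 0.125 rad, less where a joint would pass 70% of its speed; a pose out of reach is approached as far as the arm can. The fingers move at their own pace and stop on an object; the grip force is fixed at half the most. Time passes only in rows, so rows that do not move let the fingers close. It prints the time, the measured TCP pose, the force, the opening and the grip force at its end. Input that does not fit is refused with a message, and nothing moves.
- bot.state(): the state, without advancing time (a new reading comes with each control period).
- bot.get_image(name): name is "scene" or "side" or "wrist"; returns the picture (480x640x3 uint8, blue, green, red); there is no depth.
- bot.camera_info(name): a dict with "intrinsics" (3x3 intrinsics, pixels), "rvec" (rotation vector, rad) and "tvec" (3), from world to camera coordinates, as OpenCV has them. Camera axes: x right, y down, z forward; pixel columns grow to the right and rows downward; lengths in m; the calibration is good to about 2 mm. A picture is of the moment at which its call begins: read the wrist's pose just before it. camera_info takes no time and is no camera call; for the wrist camera it gives the pose at the moment of the call.
- bot.sign_off(): hands the job in; it is judged then, once.
The state is a dict: "t": time; "qpos": joint angles; "joint_velocities": joint speeds; "joint_efforts": joint torques, N m; "eef_pos": TCP position; "orientation": TCP orientation; "force": force on the tool from outside, world axes, zero at the start; "torque": the same for the moment, N m; "opening": opening from 0.0 (shut) to 1.0 (fully open); "grasp_force": force on a finger pad.
Only numpy, scipy, OpenCV 4.12 (cv2) and the standard library are available. Lean on these libraries where they do the work, as an engineer would, in place of code of your own. Each camera call takes 0.05 s, during which the arm holds its last target. There are 200 camera calls.

## Working session

There is one attempt and no reset: what is moved stays moved. The work goes in short steps, Python scripts to look and compute and a shell command to move; the robot and the scene stay as the last step left them, time stands still between calls to the robot, and variables do not carry over. Pictures are saved under pics/ and viewed, at most 10 in all, crops included, and the job is handed in when it is done.

```bash
ls; mkdir -p pics
python3 - <<'E'
from workcell import bot
import cv2
for n in("scene","side"):
    cv2.imwrite(f"pics/{n}0.png",bot.get_image(n)); print(n,bot.camera_info(n))
s=bot.state(); print(s)
E
```

```text
drive.py
pics
workcell.py
scene {'intrinsics': array([[619.01881063,   0.        , 319.0035635 ],
       [  0.        , 619.01881063, 233.95996921],
       [  0.        ,   0.        ,   1.        ]]), 'rvec': array([ 2.12303226,  0.62539778, -0.35448616]), 'tvec': array([-0.5050368 , -0.06032682,  1.73263636])}
side {'intrinsics': array([[441.37889481,   0.        , 313.39418131],
       [  0.        , 441.37889481, 243.08531743],
       [  0.        ,   0.        ,   1.        ]]), 'rvec': array([ 2.09356047, -0.36221328,  0.18667733]), 'tvec': array([-0.50995935,  0.22887033,  0.89302924])}
{'t': 0.1, 'qpos': array([ 1.08843622e+00,  3.51189867e-01,  1.65233927e+00,  4.40213454e-06,
        1.13907825e+00, -8.46269719e-02]), 'joint_velocities': array([ 0.00160898, -0.00223118, -0.00195958,  0.00050596,  0.00101005,
        0.0018613 ]), 'joint_efforts': array([-4.02934593e-04, -5.06838405e+01, -2.91872621e+01, -1.03361936e-04,
        2.65107330e-03, -9.85608182e-06]), 'eef_pos': array([0.21288876, 0.50682112, 0.23081605]), 'orientation': array([-1.43834552e-04,  1.97559242e-01,  9.80290818e-01, -4.86553645e-04]), 'force': array([-0.05791389,  0.27163894, -0.65782852]), 'torque': array([-0.05766917,  0.02671793, -0.04632857]), 'grasp_force': 0.0, 'opening': 1.0025712113428191}
```

View pics/scene0.png

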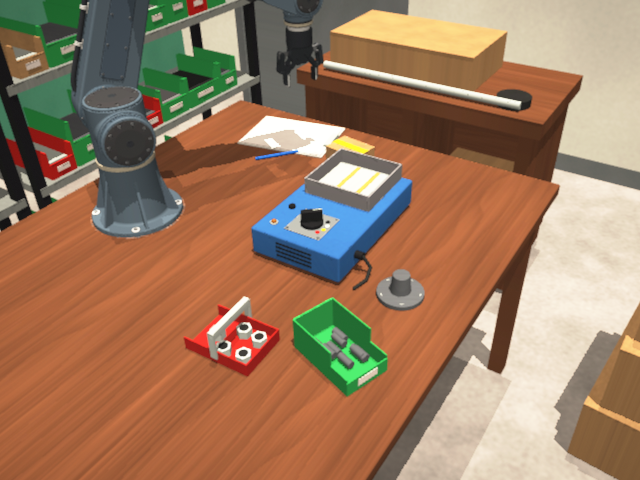

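View pics/side0.png

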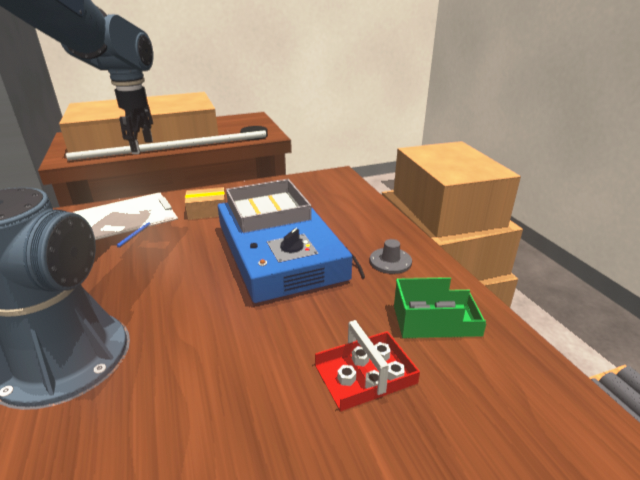

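The scene picture shows the tray at about (233,338) with its mouth to the lower left, the demag at (335,215), the well at (355,180) and the switch at (312,217). In the side picture the tray is at (367,370), the well at (268,205) and the switch at (292,240). Next I'll enlarge these areas.

Run:
```python
import cv2,numpy as np
a=cv2.imread("pics/scene0.png");b=cv2.imread("pics/side0.png")
def crop(i,x,y,w,h): 
    c=cv2.resize(i[y:y+h,x:x+w],(400,300),interpolation=cv2.INTER_CUBIC)
    return c
# scale 4 for tray (100x75... use 133x100 => x3), demag 200x150 => x2
o=np.vstack([np.hstack([crop(a,180,290,120,90),crop(b,305,315,120,90)]),np.hstack([crop(a,245,140,180,135),crop(b,210,165,180,135)])])
cv2.imwrite("pics/crops.png",o)
```

```text
(no output)
```

View pics/crops.png

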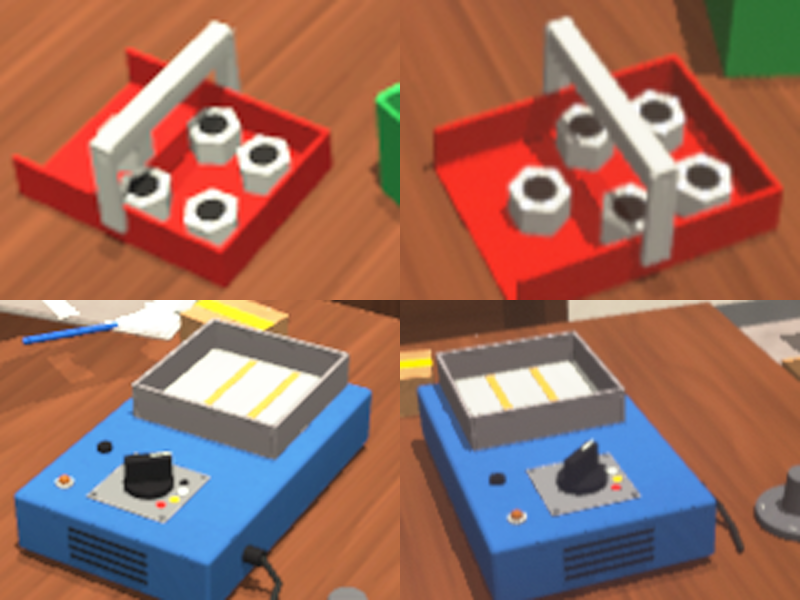

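The crops show the corners clearly: the tray wall tops, the bail ends, the well rim and the switch bar, which is at off with its white line pointing away. I'll triangulate those corners.

```bash
cat > h.py <<'E'
import cv2,numpy as np
from workcell import bot
def cam(n):
    c=bot.camera_info(n);R=cv2.Rodrigues(c["rvec"])[0];return c["intrinsics"],R,np.asarray(c["tvec"]).reshape(3)
def ray(C,uv):
    K,R,t=C;d=R.T@np.linalg.inv(K)@np.array([*uv,1.]);return -R.T@t,d/np.linalg.norm(d)
def plane(C,uv,z):
    o,d=ray(C,uv);return o+d*(z-o[2])/d[2]
def tri(*obs):
    A=np.zeros((3,3));b=np.zeros(3)
    L=[ray(C,uv) for C,uv in obs]
    for o,d in L:
        P=np.eye(3)-np.outer(d,d);A+=P;b+=P@o
    p=np.linalg.solve(A,b);return p,max(np.linalg.norm(np.cross(p-o,d)) for o,d in L)
def proj(C,p):
    K,R,t=C;q=K@(R@np.asarray(p)+t);return q[:2]/q[2]
E
python3 - <<'E'
from h import *
np.set_printoptions(precision=4,suppress=True)
S,D=cam("scene"),cam("side")
def sc(o,k,p): return np.array(o)+(np.array(p)+.5)/k-.5
T=10/3;Q=20/9
tr=dict(barfar=((225,27),(162,22)),barnear=((104,145),(257,172)),mfar=((127,50),(35,130)),bnear=((222,250),(380,188)),bfar=((328,130),(275,57)))
for k,(a,b) in tr.items(): print(k,*tri((S,sc((180,290),T,a)),(D,sc((305,315),T,b))))
print("mnear",plane(S,sc((180,290),T,(17,158)),.032))
w1=[(212,22),(349,52),(277,130),(135,85)];w2=[(37,52),(175,33),(223,88),(70,108)]
for a in w1:print("S",plane(S,sc((245,140),Q,a),.13))
for a in w2:print("D",plane(D,sc((210,165),Q,a),.13))
for a,b in zip(w1,w2):print(*tri((S,sc((245,140),Q,a)),(D,sc((210,165),Q,b))))
# deck corners scene and switch disc
for a in [(18,195),(212,255),(370,90)]:print("deckS",plane(S,sc((245,140),Q,a),.085))
for a in [(98,255),(313,200),(18,88)]:print("deckD",plane(D,sc((210,165),Q,a),.085))
print("sw",*tri((S,sc((245,140),Q,(148,157))),(D,sc((210,165),Q,(180,150)))))
E
```

```text
barfar [ 0.5549 -0.1921  0.0853] 0.0006580040474314897
barnear [ 0.5568 -0.309   0.0809] 0.0008072585215651356
mfar [ 0.4739 -0.2013  0.0352] 8.363801808836012e-05
bnear [ 0.6374 -0.3045  0.0341] 0.0004848113865344665
bfar [ 0.6313 -0.192   0.0348] 0.0011361392478149207
mnear [ 0.4793 -0.3114  0.032 ]
S [0.4173 0.3975 0.13  ]
S [0.5998 0.4171 0.13  ]
S [0.6132 0.2191 0.13  ]
S [0.4229 0.2185 0.13  ]
D [0.4193 0.4096 0.13  ]
D [0.6044 0.4052 0.13  ]
D [0.6112 0.2256 0.13  ]
D [0.4285 0.239  0.13  ]
[0.4183 0.3961 0.1335] 0.0023108633567214586
[0.6042 0.4079 0.1321] 0.003076349013485049
[0.6111 0.2232 0.1292] 0.0018286354651028379
[0.426  0.2149 0.1377] 0.004287095179391986
deckS [0.4028 0.0183 0.085 ]
deckS [0.6411 0.0383 0.085 ]
deckS [0.6299 0.4193 0.085 ]
deckD [0.4055 0.0064 0.085 ]
deckD [0.6432 0.0246 0.085 ]
deckD [0.3886 0.4063 0.085 ]
sw [0.5204 0.1018 0.129 ] 0.0005403068721609706
```

```bash
cat >> h.py <<'E'
from scipy.spatial.transform import Rotation as Ro
def pose():
    s=bot.state();return np.array(s["eef_pos"]),Ro.from_quat(s["orientation"],scalar_first=True),s
def rot(yaw,tilt=0):
    """tool y along horizontal dir yaw (tray x), pointing down; tilt>0 tips the -x mouth down"""
    x=[np.sin(yaw),-np.cos(yaw),0];y=[np.cos(yaw),np.sin(yaw),0]
    x=-np.array(x) if np.cross(x,y)[2]>0 else np.array(x)
    R=np.column_stack([x,y,[0,0,-1]])
    return Ro.from_rotvec(np.array([-np.sin(yaw),np.cos(yaw),0])*-tilt)*Ro.from_matrix(R)
def delta(p,R):
    p0,R0,s=pose();print("d rot",(R0.inv()*R).as_rotvec().round(4),"d pos",R0.inv().apply(np.array(p)-p0).round(4),"t",round(s["t"],2),"q",np.round(s["qpos"],3))
E
echo '[[[0, 0, 0.6], [-0.16, -0.09, -0.08], 1], [[0, 0, 0.6], [-0.16, -0.09, -0.08], 1], [[0, 0, 0.6], [-0.16, -0.09, -0.08], 1], [[0, 0, 0.6], [-0.16, -0.09, -0.08], 1], [[0, 0, 0.6], [-0.16, -0.09, -0.08], 1]]' | python3 drive.py
python3 - <<'E'
from h import *
R=rot(.04);print(R.as_matrix().round(2));delta([.45,.2,.42],R)
E
```

```text
t: 0.52
eef_pos: [0.3267, 0.3601, 0.3123]
orientation: [0.0, 0.481, 0.876, 0.0]
force: [0.4, 1.0, -0.1]
opening: 1.003
grasp_force: 0.0
[[-0.04  1.    0.  ]
 [ 1.    0.04  0.  ]
 [ 0.    0.   -1.  ]]
d rot [5.000e-04 1.000e-04 5.262e-01] d pos [-0.2013  0.0182 -0.1076] t 0.52 q [ 0.738  0.156  1.702 -0.     1.284  0.172]
```

```bash
echo '[[[0, 0, 0.526], [-0.2, 0.018, -0.108], 1], [[0, 0, 0.526], [-0.2, 0.018, -0.108], 1], [[0, 0, 0.526], [-0.2, 0.018, -0.108], 1], [[0, 0, 0.526], [-0.2, 0.018, -0.108], 1], [[0, 0, 0.526], [-0.2, 0.018, -0.108], 1]]' | python3 drive.py
echo '[[[0, 0, 0], [0, 0, 0], 1], [[0, 0, 0], [0, 0, 0], 1]]' | python3 drive.py
python3 - <<'E'
from h import *
C=cam("wrist");cv2.imwrite("pics/w1.png",bot.get_image("wrist"))
np.savez("w1",K=C[0],R=C[1],t=C[2]);p,R,s=pose();print(p,s["qpos"],s["force"]);print(C)
E
```

```text
t: 0.93
eef_pos: [0.4391, 0.2157, 0.4109]
orientation: [-0.0, 0.693, 0.721, -0.0]
force: [0.3, 0.4, -0.3]
opening: 0.999
grasp_force: 0.0
t: 1.1
eef_pos: [0.4395, 0.2163, 0.4103]
orientation: [0.0, 0.691, 0.723, 0.0]
force: [-0.1, 0.5, -0.4]
opening: 1.001
grasp_force: 0.0
[0.43856825 0.21716713 0.4095066 ] [3.64475696e-01 1.09119897e-01 1.52585701e+00 2.63961991e-04
 1.50732017e+00 3.18399837e-01] [-0.14316147  0.5525241  -0.79922539]
(array([[344.46159871,   0.        , 321.72491903],
       [  0.        , 344.46159871, 237.11142978],
       [  0.        ,   0.        ,   1.        ]]), array([[ 9.99034657e-01,  4.39280018e-02,  2.92179525e-04],
       [ 4.21626477e-02, -9.60710672e-01,  2.74330669e-01],
       [ 1.23314981e-02, -2.74053527e-01, -9.61635377e-01]]), array([-0.44883059,  0.10396109,  0.6040129 ]))
```

View pics/w1.png

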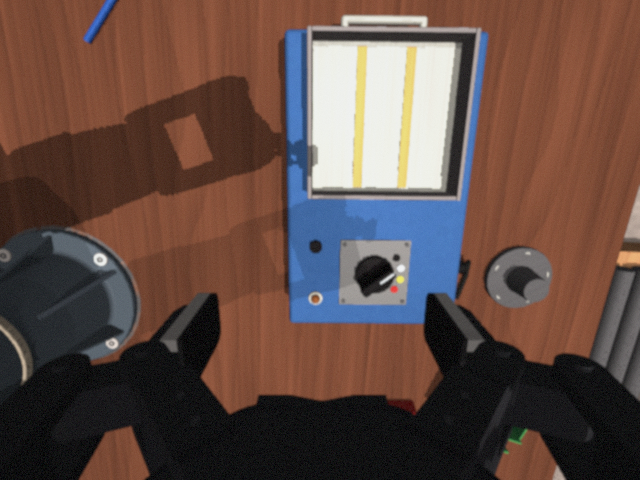

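The wrist picture shows the well rim corners at (308,27), (480,30), (461,198) and (308,196), and the deck's front corners at (291,321) and (461,321). The switch disc is near (375,275), with its white line pointing right and slightly up.

Run:
```python
from h import *
np.set_printoptions(precision=4,suppress=True)
z=np.load("w1.npz");C=(z["K"],z["R"],z["t"]);S,D=cam("scene"),cam("side")
im=cv2.imread("pics/w1.png");hsv=cv2.cvtColor(im,cv2.COLOR_BGR2HSV)
m=cv2.inRange(hsv,(100,120,60),(125,255,255));cs=max(cv2.findContours(m,0,2)[0],key=cv2.contourArea)
print("deck",cv2.approxPolyDP(cs,8,True).reshape(-1,2).tolist())
for a in [(308,27),(480,30),(461,198),(308,196)]:print("rim",plane(C,a,.13))
for a in [(287,31),(487,33),(461,321),(291,321)]:print("deck",plane(C,a,.085))
# grey switch plate in wrist, dark bar
g=im[225:315,330:420].astype(int)
for a in [(341,240),(410,241),(407,305),(339,304)]:print("plate",plane(C,a,.086))
def sc(o,k,p): return np.array(o)+(np.array(p)+.5)/k-.5
Q=20/9
w1=[(212,22),(349,52),(277,130),(135,85)];w2=[(37,52),(175,33),(223,88),(70,108)]
for a,b,c in zip(w1,w2,[(308,27),(480,30),(461,198),(308,196)]):print("tri3",*tri((S,sc((245,140),Q,a)),(D,sc((210,165),Q,b)),(C,c)))
k=cv2.inRange(cv2.cvtColor(im,cv2.COLOR_BGR2GRAY)[235:310,345:400],0,45)
n,l,st,ce=cv2.connectedComponentsWithStats(k)
i=1+st[1:,4].argmax();print(st[i],ce[i]+[345,235])
cv2.imwrite("pics/sw.png",cv2.resize(im[225:325,325:425],(600,600),interpolation=cv2.INTER_CUBIC))
```

```text
deck [[289, 30], [291, 320], [424, 322], [429, 293], [455, 297], [486, 34], [459, 202], [308, 200], [305, 30]]
rim [0.4167 0.4012 0.13  ]
rim [0.6038 0.4065 0.13  ]
rim [0.6117 0.2225 0.13  ]
rim [0.4228 0.2167 0.13  ]
deck [0.3894 0.4082 0.085 ]
deck [0.6306 0.4167 0.085 ]
deck [0.6594 0.029  0.085 ]
deck [0.4018 0.0177 0.085 ]
plate [0.4699 0.1491 0.086 ]
plate [0.5674 0.152  0.086 ]
plate [0.5743 0.0525 0.086 ]
plate [0.4728 0.0497 0.086 ]
tri3 [0.4173 0.3997 0.132 ] 0.0028800239075222446
tri3 [0.6038 0.4066 0.1324] 0.0034468244882947786
tri3 [0.6114 0.2226 0.1297] 0.0018833500518396144
tri3 [0.4246 0.2173 0.1363] 0.004545222050579426
[ 10  21  37  40 949] [372.1823 274.1138]
```

View pics/sw.png

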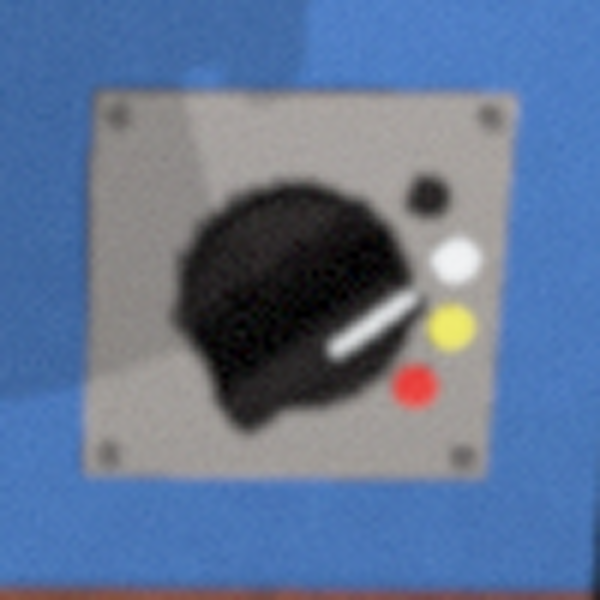

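The enlarged switch crop shows the bar at off: its white line points towards (415,300) and the black mark is at (428,195). The plate centre agrees with the two-view estimate of the switch at (0.521, 0.101). Well centre is (0.514, 0.312) and yaw about 0.035. Next is the tray.

```bash
echo '[[[0, 0, 0], [-0.2, 0.03, 0], 1], [[0, 0, 0], [-0.2, 0.03, 0], 1], [[0, 0, 0], [-0.2, 0.03, 0], 1], [[0, 0, 0], [-0.2, 0.03, 0], 1], [[0, 0, 0], [-0.2, 0.03, 0], 1]]' | python3 drive.py
echo '[[[0, 0, 0], [-0.2, 0.04, 0.03], 1], [[0, 0, 0], [-0.2, 0.04, 0.03], 1], [[0, 0, 0], [-0.2, 0.04, 0.03], 1], [[0, 0, 0], [-0.2, 0.04, 0.03], 1], [[0, 0, 0], [-0.2, 0.04, 0.03], 1]]' | python3 drive.py
echo '[[[0, 0, 0], [-0.17, 0.05, 0.05], 1], [[0, 0, 0], [-0.17, 0.05, 0.05], 1], [[0, 0, 0], [-0.17, 0.05, 0.05], 1], [[0, 0, 0], [-0.17, 0.05, 0.05], 1], [[0, 0, 0], [-0.17, 0.05, 0.05], 1]]' | python3 drive.py
echo '[[[0, 0, 0], [0, 0, 0], 1], [[0, 0, 0], [0, 0, 0], 1], [[0, 0, 0], [0, 0, 0], 1]]' | python3 drive.py
python3 - <<'E'
from h import *
C=cam("wrist");cv2.imwrite("pics/w2.png",bot.get_image("wrist"))
np.savez("w2",K=C[0],R=C[1],t=C[2]);p,R,s=pose();print(p,s["qpos"],-C[1].T@C[2])
E
```

```text
t: 1.57
eef_pos: [0.4774, 0.0182, 0.4091]
orientation: [-0.001, 0.689, 0.724, -0.0]
force: [0.9, 0.4, -0.2]
opening: 0.996
grasp_force: 0.0
t: 1.98
eef_pos: [0.5274, -0.1794, 0.3786]
orientation: [-0.001, 0.69, 0.724, -0.0]
force: [0.3, 0.8, -0.0]
opening: 0.998
grasp_force: 0.0
t: 2.4
eef_pos: [0.5857, -0.3483, 0.3259]
orientation: [-0.002, 0.69, 0.724, -0.001]
force: [-0.1, 1.3, -0.8]
opening: 1.0
grasp_force: 0.0
t: 2.65
eef_pos: [0.5856, -0.3444, 0.3298]
orientation: [-0.0, 0.69, 0.724, 0.0]
force: [-0.6, -0.1, 0.3]
opening: 1.002
grasp_force: 0.0
[ 0.58557893 -0.34444313  0.33041734] [-6.00304586e-01  5.29469547e-01  1.14076010e+00  2.57971253e-04
  1.47116811e+00 -6.49263390e-01] [ 0.58252762 -0.27568253  0.47198289]
```

View pics/w2.png

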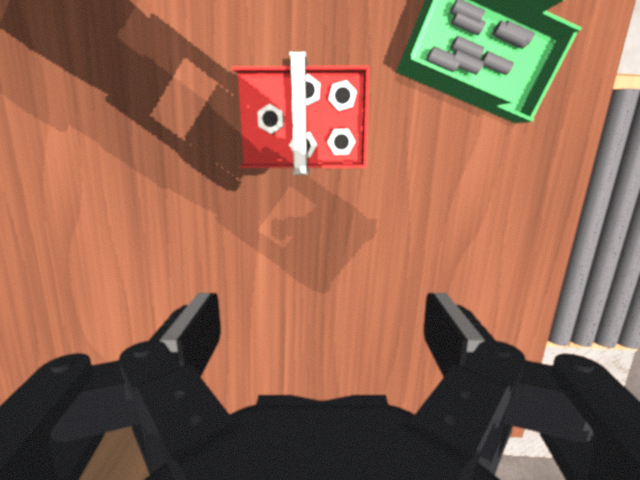

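The tray's wall-top corners are at (233,67), (368,66), (367,167) and (241,168). The bail's top runs from (298,52) to (300,168), and the five nuts sit around and behind it.

Run:
```python
from h import *
np.set_printoptions(precision=4,suppress=True)
z=np.load("w2.npz");C=(z["K"],z["R"],z["t"]);S,D=cam("scene"),cam("side")
def sc(o,k,p): return np.array(o)+(np.array(p)+.5)/k-.5
T=10/3
im=cv2.imread("pics/w2.png");hsv=cv2.cvtColor(im,cv2.COLOR_BGR2HSV)
m=cv2.inRange(hsv,(0,190,60),(4,255,255))|cv2.inRange(hsv,(174,190,60),(180,255,255));cs=max(cv2.findContours(m,0,2)[0],key=cv2.contourArea)
print(cv2.boundingRect(cs),cv2.approxPolyDP(cv2.convexHull(cs),4,True).reshape(-1,2).tolist())
P=[plane(C,a,.032) for a in [(233,67),(368,66),(367,167),(241,168)]];print(np.array(P),np.mean(P,0))
B=[plane(C,a,.084) for a in [(298,52),(300,166)]];print("bar",np.array(B),np.mean(B,0))
for a,b,c in [((225,27),(162,22),(298,53)),((104,145),(257,172),(300,166))]:print(*tri((S,sc((180,290),T,a)),(D,sc((305,315),T,b)),(C,c)))
b=cv2.inRange(hsv,(0,0,200),(180,40,255))[45:180,280:320];ys,xs=np.nonzero(b)
for r in (5,25,45,65,85,105,120): 
    q=xs[ys==r]; print(r+45,(q.min()+280,q.max()+280) if len(q) else None)
```

```text
(247, 140, 2, 2) [[247, 140]]
[[ 0.475  -0.2002  0.032 ]
 [ 0.6319 -0.1915  0.032 ]
 [ 0.6405 -0.3067  0.032 ]
 [ 0.4825 -0.3157  0.032 ]] [ 0.5575 -0.2535  0.032 ]
bar [[ 0.554  -0.192   0.084 ]
 [ 0.5596 -0.3056  0.084 ]] [ 0.5568 -0.2488  0.084 ]
[ 0.5546 -0.1927  0.0857] 0.0010390033496128312
[ 0.5577 -0.3073  0.0795] 0.0021308219053860072
50 None
70 (np.int64(291), np.int64(304))
90 (np.int64(292), np.int64(319))
110 (np.int64(292), np.int64(305))
130 (np.int64(293), np.int64(305))
150 (np.int64(293), np.int64(312))
165 (np.int64(295), np.int64(305))
```

Run:
```python
from h import *
delta([.557,-.253,.055],rot(.056))
```

```text
d rot [ 0.0003 -0.0001 -0.0071] d pos [ 0.0927 -0.0242  0.2754] t 2.7 q [-0.6    0.529  1.141  0.     1.471 -0.649]
```

```bash
echo '[[[0, 0, -0.007], [0.04, -0.011, 0.01], 1], [[0, 0, -0.007], [0.07, -0.018, 0.04], 1], [[0, 0, -0.007], [0.093, -0.024, 0.07], 1], [[0, 0, -0.007], [0.093, -0.024, 0.11], 1], [[0, 0, -0.007], [0.093, -0.024, 0.15], 1]]' | python3 drive.py
echo '[[[0, 0, 0], [0, 0, 0], 1], [[0, 0, 0], [0, 0, 0], 1], [[0, 0, 0], [0, 0, 0], 1]]' | python3 drive.py
python3 - <<'E'
from h import *
delta([.557,-.253,.055],rot(.056))
E
```

```text
t: 3.12
eef_pos: [0.557, -0.2519, 0.1807]
orientation: [0.002, 0.687, 0.727, 0.001]
force: [2.0, 0.0, -0.4]
opening: 1.0
grasp_force: 0.0
t: 3.37
eef_pos: [0.558, -0.2546, 0.1829]
orientation: [0.002, 0.688, 0.726, 0.0]
force: [0.5, 0.7, 0.9]
opening: 1.0
grasp_force: 0.0
d rot [ 0.003   0.0018 -0.0015] d pos [ 0.0019 -0.0013  0.1279] t 3.37 q [-0.504  0.513  1.53   0.     1.095 -0.559]
```

```bash
echo '[[[0, 0, 0], [0.001, -0.001, 0.03], 1], [[0, 0, 0], [0.001, -0.001, 0.06], 1], [[0, 0, 0], [0.001, -0.001, 0.09], 1], [[0, 0, 0], [0.001, -0.001, 0.11], 1], [[0, 0, 0], [0.001, -0.001, 0.126], 1]]' | python3 drive.py
echo '[[[0, 0, 0], [0, 0, 0], 0.5], [[0, 0, 0], [0, 0, 0], 0.2], [[0, 0, 0], [0, 0, 0], 0], [[0, 0, 0], [0, 0, 0], 0], [[0, 0, 0], [0, 0, 0], 0]]' | python3 drive.py
echo '[[[0, 0, 0], [0, 0, 0], 0], [[0, 0, 0], [0, 0, 0], 0], [[0, 0, 0], [0, 0, 0], 0], [[0, 0, 0], [0, 0, 0], 0], [[0, 0, 0], [0, 0, 0], 0]]' | python3 drive.py
echo '[[[0, 0, 0], [0, 0, -0.02], 0], [[0, 0, 0], [0, 0, -0.04], 0], [[0, 0, 0], [0, 0, -0.07], 0], [[0, 0, 0], [0, 0, -0.1], 0], [[0, 0, 0], [0, 0, -0.1], 0]]' | python3 drive.py
python3 -c "
from h import *
cv2.imwrite('pics/s2.png',bot.get_image('side'));print(pose()[2]['qpos'],pose()[2]['torque'])"
```

```text
t: 3.78
eef_pos: [0.557, -0.2542, 0.0551]
orientation: [0.001, 0.688, 0.726, 0.0]
force: [-0.2, -0.1, -0.5]
opening: 1.001
grasp_force: 0.0
t: 4.2
eef_pos: [0.5566, -0.254, 0.0556]
orientation: [0.001, 0.688, 0.726, 0.0]
force: [-0.5, 0.6, 0.4]
opening: 0.298
grasp_force: 0.0
t: 4.62
eef_pos: [0.5563, -0.2539, 0.0552]
orientation: [0.001, 0.688, 0.726, 0.0]
force: [-1.0, 1.3, 6.9]
opening: 0.15
grasp_force: 60.0
t: 5.03
eef_pos: [0.5578, -0.2546, 0.1595]
orientation: [0.004, 0.688, 0.726, 0.001]
force: [2.3, -1.9, -5.4]
opening: 0.149
grasp_force: 60.0
[-5.04152527e-01  5.40984046e-01  1.55600289e+00 -4.36256551e-05
  1.03999706e+00 -5.58178737e-01] [-0.00318796  0.05051614  0.00159157]
```

View pics/s2.png

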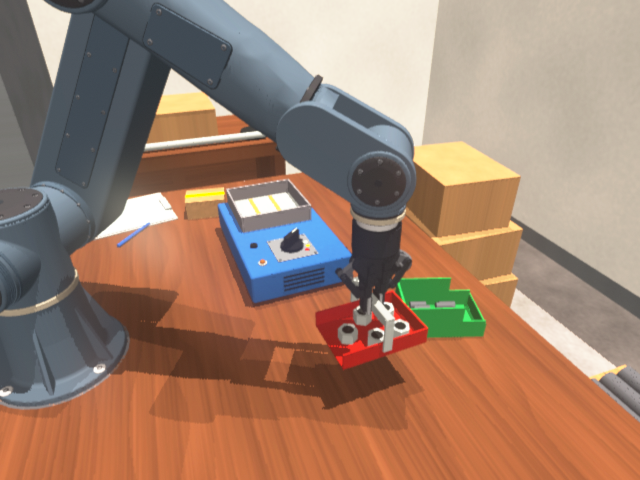

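The tray is gripped by its bail and lifted level, with all five nuts still aboard. I'll fit the arm's geometry from the recorded states to check that the tip is within the joint ranges.

Run:
```python
from h import *
D=[(.2129,.5068,.2308,.3512,1.6523),(.43857,.21717,.4095,.10912,1.52586),(.58558,-.34444,.33042,.52947,1.14076),(.558,-.2546,.1829,.513,1.53),(.5578,-.2546,.1595,.541,1.556),(.3267,.3601,.3123,.156,1.702)]
A=[];b=[]
for x,y,z,a,c in D:
    s=a+c
    A+=[[1,0,np.sin(a),np.sin(s),np.cos(s)],[0,1,np.cos(a),np.cos(s),-np.sin(s)]];b+=[np.hypot(x,y),z]
x,res,*_=np.linalg.lstsq(np.array(A),np.array(b),rcond=None);print(x,res)
from scipy.optimize import fsolve
a0,h,L1,L2,L3=x
for Lt in (.2,.25,.3):
  for yaw in (.035,.3):
    for tau in (.7,.85,1.0):
      m=np.array([.514+.03,.312,.145])
      # tray R: Rz(yaw) tilt
      Rt=Ro.from_euler('z',yaw)*Ro.from_euler('y',-tau)
      g=m+Rt.apply([.08,0,.071]);tcp=g+Rt.apply([0,0,-.019]);w=tcp+Rt.apply([0,0,Lt])
      r=np.hypot(w[0],w[1]);f=lambda q:[a0+L1*np.sin(q[0])+L2*np.sin(q[0]+q[1])+L3*np.cos(q[0]+q[1])-r,h+Lt+L1*np.cos(q[0])+L2*np.cos(q[0]+q[1])-L3*np.sin(q[0]+q[1])-w[2]]
      q=fsolve(f,[0.2,1.7]);s=q.sum();j1=np.arctan2(w[1],w[0])
      fw=np.array([np.sin(s)*np.cos(j1),np.sin(s)*np.sin(j1),np.cos(s)])
      print(Lt,yaw,tau,"w",w.round(3),"q",q.round(2),"err",np.round(f(q),4),"j5",np.arccos(fw@Rt.apply([0,0,-1])).round(2))
```

```text
[ 0.00566586 -0.00859791  0.48729736  0.4337265   0.03890279] [8.27751505e-06]
0.2 0.035 0.7 w [0.443 0.308 0.389] q [0.38 1.73] err [ 0. -0.] j5 0.54
0.2 0.035 0.85 w [0.408 0.307 0.371] q [0.35 1.82] err [ 0. -0.] j5 0.49
0.2 0.035 1.0 w [0.375 0.306 0.348] q [0.34 1.9 ] err [-0.  0.] j5 0.53
0.2 0.3 0.7 w [0.447 0.282 0.389] q [0.36 1.75] err [ 0. -0.] j5 0.38
0.2 0.3 0.85 w [0.414 0.272 0.371] q [0.33 1.86] err [ 0. -0.] j5 0.25
0.2 0.3 1.0 w [0.383 0.262 0.348] q [0.31 1.95] err [ 0. -0.] j5 0.27
0.25 0.035 0.7 w [0.411 0.307 0.428] q [0.35 1.81] err [ 0. -0.] j5 0.53
0.25 0.035 0.85 w [0.37  0.306 0.404] q [0.33 1.91] err [-0.  0.] j5 0.5
0.25 0.035 1.0 w [0.333 0.305 0.375] q [0.33 2.  ] err [ 0. -0.] j5 0.58
0.25 0.3 0.7 w [0.417 0.273 0.428] q [0.32 1.84] err [ 0. -0.] j5 0.34
0.25 0.3 0.85 w [0.378 0.261 0.404] q [0.29 1.96] err [ 0. -0.] j5 0.24
0.25 0.3 1.0 w [0.343 0.25  0.375] q [0.29 2.07] err [ 0. -0.] j5 0.33
0.3 0.035 0.7 w [0.379 0.306 0.466] q [0.32 1.88] err [-0.  0.] j5 0.52
0.3 0.035 0.85 w [0.332 0.305 0.437] q [0.31 1.99] err [ 0. -0.] j5 0.52
0.3 0.035 1.0 w [0.291 0.303 0.403] q [0.33 2.09] err [ 0. -0.] j5 0.64
0.3 0.3 0.7 w [0.386 0.263 0.466] q [0.29 1.93] err [ 0. -0.] j5 0.31
0.3 0.3 0.85 w [0.342 0.249 0.437] q [0.26 2.06] err [-0.  0.] j5 0.25
0.3 0.3 1.0 w [0.302 0.237 0.403] q [0.27 2.18] err [ 0. -0.] j5 0.41
```

```bash
echo '[[[0, 0, 0], [0.007, 0, -0.015], 0], [[0, 0, 0], [0.022, 0, -0.035], 0], [[0, 0, 0], [0.045, 0, -0.06], 0], [[0, 0, 0], [0.07, 0.003, -0.08], 0], [[0, 0, 0], [0.095, 0.006, -0.095], 0]]' | python3 drive.py | head -2
echo '[[[0, 0, 0], [0.027, 0.003, 0], 0], [[0, 0, 0], [0.054, 0.006, 0], 0], [[0, 0, 0], [0.081, 0.009, 0], 0], [[0, 0, 0], [0.108, 0.012, 0], 0], [[0, 0, 0], [0.135, 0.015, 0], 0]]' | python3 drive.py
echo '[[[0, 0, 0], [0.027, 0.003, 0], 0], [[0, 0, 0], [0.054, 0.006, 0], 0], [[0, 0, 0], [0.081, 0.009, 0], 0], [[0, 0, 0], [0.108, 0.012, 0], 0], [[0, 0, 0], [0.135, 0.015, 0], 0]]' | python3 drive.py | head -2
echo '[[[0, 0, 0], [0.025, 0.004, 0], 0], [[0, 0, 0], [0.05, 0.008, 0], 0], [[0, 0, 0], [0.073, 0.012, 0], 0], [[0, 0, 0], [0.09, 0.016, 0], 0], [[0, 0, 0], [0.1, 0.02, 0], 0]]' | python3 drive.py
python3 - <<'E'
from h import *
delta([.624,.316,.24],rot(.035))
E
```

```text
t: 5.5
eef_pos: [0.5561, -0.1574, 0.2486]
t: 5.92
eef_pos: [0.5634, -0.0214, 0.2468]
orientation: [-0.001, 0.688, 0.726, -0.001]
force: [0.9, -0.1, -6.2]
opening: 0.153
grasp_force: 59.9
t: 6.33
eef_pos: [0.5711, 0.1141, 0.2466]
t: 6.75
eef_pos: [0.5857, 0.2155, 0.2465]
orientation: [-0.001, 0.687, 0.726, -0.001]
force: [0.8, 0.1, -6.6]
opening: 0.154
grasp_force: 59.9
d rot [-0.0037  0.0005  0.0204] d pos [0.0983 0.0438 0.0063] t 6.75 q [0.278 0.474 1.428 0.    1.243 0.222]
```

```bash
echo '[[[0, 0, 0.005], [0.015, 0.007, 0], 0], [[0, 0, 0.01], [0.035, 0.016, 0], 0], [[0, 0, 0.015], [0.058, 0.026, 0.003], 0], [[0, 0, 0.02], [0.08, 0.036, 0.006], 0], [[0, 0, 0.02], [0.098, 0.044, 0.006], 0]]' | python3 drive.py |head -2
echo '[[[0, 0, 0], [0, 0, 0], 0], [[0, 0, 0], [0, 0, 0], 0], [[0, 0, 0], [0, 0, 0], 0]]' | python3 drive.py | head -4
python3 - <<'E'
from h import *
cv2.imwrite("pics/s3.png",np.hstack([cv2.resize(bot.get_image(n)[100:400,130:530],(400,300)) for n in("scene","side")]))
np.set_printoptions(precision=4,suppress=True)
yaw=.035;m=np.array([.514,.312,.145])+Ro.from_euler('z',yaw).apply([.03,0,0])
for tau in (0,.15,.35,.45,.5,.55,.6,.65,.7,.75,.8):
    Rt=Ro.from_euler('z',yaw)*Ro.from_euler('y',-tau);print(tau,m+Rt.apply([.08,0,.052]),end=" ")
    delta(m+Rt.apply([.08,0,.052]),rot(yaw,tau))
E
```

```text
t: 7.17
eef_pos: [0.6251, 0.3147, 0.2402]
t: 7.42
eef_pos: [0.625, 0.3132, 0.2415]
orientation: [-0.0, 0.695, 0.719, -0.001]
force: [0.2, -0.4, -6.7]
0 [0.6239 0.3158 0.197 ] d rot [-0.0009  0.0006 -0.0019] d pos [ 0.0029 -0.0011  0.0455] t 7.52 q [ 0.398  0.621  1.199 -0.     1.322  0.365]
0.15 [0.6153 0.3155 0.2084] d rot [-0.1509  0.0008 -0.0018] d pos [ 0.0029 -0.0098  0.0341] t 7.52 q [ 0.398  0.621  1.199 -0.     1.322  0.365]
0.35 [0.6013 0.3151 0.2213] d rot [-0.3509  0.001  -0.0017] d pos [ 0.0029 -0.0238  0.0212] t 7.52 q [ 0.398  0.621  1.199 -0.     1.322  0.365]
0.45 [0.5934 0.3148 0.2266] d rot [-0.4509  0.0011 -0.0017] d pos [ 0.0029 -0.0317  0.0159] t 7.52 q [ 0.398  0.621  1.199 -0.     1.322  0.365]
0.5 [0.5892 0.3146 0.229 ] d rot [-0.5009  0.0011 -0.0016] d pos [ 0.0029 -0.0359  0.0135] t 7.52 q [ 0.398  0.621  1.199 -0.     1.322  0.365]
0.55 [0.585  0.3145 0.2311] d rot [-0.5509  0.0011 -0.0016] d pos [ 0.0029 -0.0401  0.0113] t 7.52 q [ 0.398  0.621  1.199 -0.     1.322  0.365]
0.6 [0.5806 0.3143 0.2331] d rot [-0.6009  0.0012 -0.0016] d pos [ 0.0028 -0.0445  0.0094] t 7.52 q [ 0.398  0.621  1.199 -0.     1.322  0.365]
0.65 [0.5762 0.3142 0.2348] d rot [-0.6509  0.0012 -0.0016] d pos [ 0.0028 -0.0489  0.0077] t 7.52 q [ 0.398  0.621  1.199 -0.     1.322  0.365]
0.7 [0.5717 0.314  0.2363] d rot [-0.7009  0.0013 -0.0015] d pos [ 0.0028 -0.0535  0.0062] t 7.52 q [ 0.398  0.621  1.199 -0.     1.322  0.365]
0.75 [0.5671 0.3139 0.2376] d rot [-0.7509  0.0013 -0.0015] d pos [ 0.0028 -0.0581  0.0049] t 7.52 q [ 0.398  0.621  1.199 -0.     1.322  0.365]
0.8 [0.5624 0.3137 0.2386] d rot [-0.8009  0.0014 -0.0015] d pos [ 0.0028 -0.0627  0.0039] t 7.52 q [ 0.398  0.621  1.199 -0.     1.322  0.365]
```

View pics/s3.png

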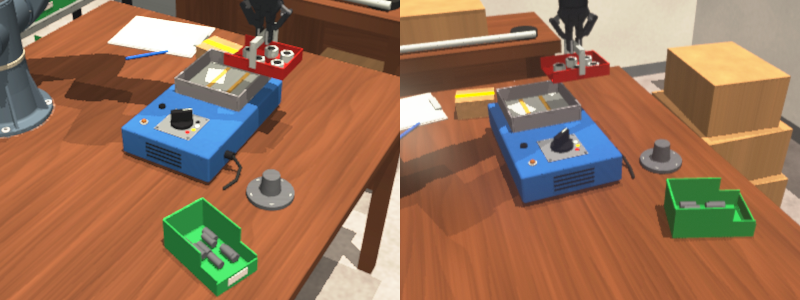

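The tray hangs level beside and above the well with its mouth toward it, and the nuts are aboard. I'll start tipping to 0.35 rad, below the slip angle.

```bash
echo '[[[-0.05, 0, 0], [0.001, -0.003, 0.003], 0], [[-0.12, 0, 0], [0.002, -0.008, 0.007], 0], [[-0.2, 0, 0], [0.003, -0.014, 0.012], 0], [[-0.28, 0, 0], [0.003, -0.019, 0.017], 0], [[-0.35, 0, 0], [0.003, -0.024, 0.021], 0]]' | python3 drive.py |head -2
echo '[[[0, 0, 0], [0, 0, 0], 0], [[0, 0, 0], [0, 0, 0], 0], [[0, 0, 0], [0, 0, 0], 0]]' | python3 drive.py | head -4
python3 - <<'E'
from h import *
np.set_printoptions(precision=4,suppress=True)
yaw=.035;m=np.array([.514,.312,.145])+Ro.from_euler('z',yaw).apply([.03,0,0])
for tau in (.35,.45,.55,.65,.75):
    Rt=Ro.from_euler('z',yaw)*Ro.from_euler('y',-tau)
    delta(m+Rt.apply([.08,0,.052]),rot(yaw,tau))
E
```

```text
t: 7.93
eef_pos: [0.6003, 0.3154, 0.222]
t: 8.18
eef_pos: [0.6019, 0.3159, 0.2228]
orientation: [0.121, 0.685, 0.708, 0.125]
force: [0.9, 0.7, -6.2]
d rot [-0.0008  0.0003 -0.0017] d pos [-0.0008 -0.0012  0.0012] t 8.18 q [ 0.471  0.465  1.544 -0.199  0.824  0.551]
d rot [-0.1008  0.0003 -0.0017] d pos [-0.0008 -0.0067 -0.0065] t 8.18 q [ 0.471  0.465  1.544 -0.199  0.824  0.551]
d rot [-0.2008  0.0004 -0.0017] d pos [-0.0009 -0.0131 -0.0136] t 8.18 q [ 0.471  0.465  1.544 -0.199  0.824  0.551]
d rot [-0.3008  0.0005 -0.0017] d pos [-0.0009 -0.0201 -0.0201] t 8.18 q [ 0.471  0.465  1.544 -0.199  0.824  0.551]
d rot [-0.4008  0.0006 -0.0017] d pos [-0.0009 -0.0277 -0.0258] t 8.18 q [ 0.471  0.465  1.544 -0.199  0.824  0.551]
```

```bash
echo '[[[-0.02, 0, 0], [0, -0.001, -0.002], 0], [[-0.04, 0, 0], [0, -0.002, -0.003], 0], [[-0.06, 0, 0], [0, -0.003, -0.005], 0], [[-0.08, 0, 0], [0, -0.004, -0.006], 0], [[-0.1, 0, 0], [0, -0.006, -0.008], 0]]' | python3 drive.py |head -4
echo '[[[-0.02, 0, 0], [0, -0.001, -0.002], 0], [[-0.04, 0, 0], [0, -0.002, -0.003], 0], [[-0.06, 0, 0], [0, -0.003, -0.005], 0], [[-0.08, 0, 0], [0, -0.004, -0.006], 0], [[-0.1, 0, 0], [0, -0.006, -0.008], 0]]' | python3 drive.py |head -4
echo '[[[-0.02, 0, 0], [0, -0.001, -0.002], 0], [[-0.04, 0, 0], [0, -0.002, -0.003], 0], [[-0.06, 0, 0], [0, -0.003, -0.005], 0], [[-0.08, 0, 0], [0, -0.004, -0.006], 0], [[-0.1, 0, 0], [0, -0.006, -0.008], 0]]' | python3 drive.py |head -4
echo '[[[0, 0, 0], [0, 0, 0], 0], [[0, 0, 0], [0, 0, 0], 0], [[0, 0, 0], [0, 0, 0], 0], [[0, 0, 0], [0, 0, 0], 0], [[0, 0, 0], [0, 0, 0], 0]]' | python3 drive.py | head -4
python3 - <<'E'
from h import *
cv2.imwrite("pics/s4.png",np.hstack([cv2.resize(bot.get_image(n)[a:a+150,b:b+200],(400,300)) for n,a,b in(("scene",70,260),("side",90,180))]))
p,R,s=pose();Rt=Ro.from_euler('z',.035)*Ro.from_euler('y',-.65);print((p-Rt.apply([.08,0,.052])).round(4),s["qpos"].round(2))
E
```

```text
t: 8.6
eef_pos: [0.5927, 0.3159, 0.2275]
orientation: [0.156, 0.677, 0.701, 0.161]
force: [-0.0, 0.2, -6.3]
t: 9.02
eef_pos: [0.5837, 0.3158, 0.2323]
orientation: [0.189, 0.669, 0.692, 0.196]
force: [0.2, -0.4, -5.2]
t: 9.43
eef_pos: [0.5747, 0.3158, 0.2366]
orientation: [0.222, 0.658, 0.681, 0.231]
force: [0.2, -0.3, -4.8]
t: 9.85
eef_pos: [0.5749, 0.3153, 0.2359]
orientation: [0.222, 0.659, 0.681, 0.23]
force: [-0.8, 0.9, -2.8]
[0.5426 0.3142 0.1459] [ 0.55  0.35  1.79 -0.66  0.51  1.02]
```

View pics/s4.png

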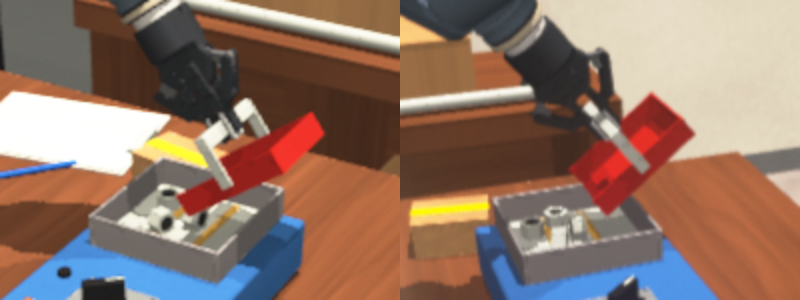

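The tray is tipped over the well and the measured load (2.8 N) is now that of the empty tray. The nuts lie in the well, possibly with one leaning near the mouth. I'll raise and tip a little further, then count.

```bash
echo '[[[-0.02, 0, 0], [0, 0.003, -0.005], 0], [[-0.04, 0, 0], [0, 0.006, -0.01], 0], [[-0.06, 0, 0], [0, 0.01, -0.016], 0], [[-0.08, 0, 0], [0, 0.014, -0.022], 0], [[-0.1, 0, 0], [0, 0.018, -0.027], 0]]' | python3 drive.py |head -4
echo '[[[0, 0, 0], [0, 0, 0], 0], [[0, 0, 0], [0, 0, 0], 0], [[0, 0, 0], [0, 0, 0], 0], [[0, 0, 0], [0, 0, 0], 0], [[0, 0, 0], [0, 0, 0], 0]]' | python3 drive.py | head -4
python3 - <<'E'
from h import *
cv2.imwrite("pics/s5.png",np.hstack([cv2.resize(bot.get_image(n)[a:a+105,b:b+140],(400,300),interpolation=2) for n,a,b in(("scene",120,290),("side",130,200))]))
p,R,s=pose();Rt=Ro.from_euler('z',.035)*Ro.from_euler('y',-.75);print((p-Rt.apply([.08,0,.052])).round(4),s["qpos"].round(2),s["force"])
E
```

```text
t: 10.37
eef_pos: [0.5727, 0.3153, 0.2685]
orientation: [0.255, 0.647, 0.669, 0.264]
force: [-0.1, -0.4, -3.2]
t: 10.78
eef_pos: [0.5727, 0.3151, 0.2677]
orientation: [0.254, 0.647, 0.669, 0.263]
force: [-0.0, -0.3, -3.5]
[0.5496 0.3144 0.1752] [ 0.57  0.3   1.82 -0.83  0.5   1.18] [ 0.26967966 -0.38174573 -3.20419246]
```

View pics/s5.png

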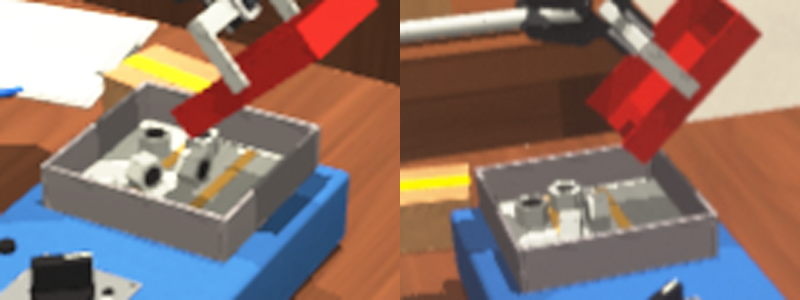

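The well holds the nuts: five shapes are visible in the left crop, and the tray interior is empty. Now I'll level the tray and carry it back to its original free spot.

```bash
echo '[[[0.08, 0, 0], [0, 0.003, -0.003], 0], [[0.18, 0, 0], [0, 0.006, -0.006], 0], [[0.29, 0, 0], [0, 0.01, -0.01], 0], [[0.4, 0, 0], [0, 0.014, -0.014], 0], [[0.5, 0, 0], [0, 0.018, -0.018], 0]]' | python3 drive.py |head -4
echo '[[[0.1, 0, 0], [0, 0, 0], 0], [[0.2, 0, 0], [0, 0, 0], 0], [[0.25, 0, 0], [0, 0, 0], 0], [[0.25, 0, 0], [0, 0, 0], 0]]' | python3 drive.py | head -4
python3 - <<'E'
from h import *
delta([.557,-.253,.26],rot(.05))
E
```

```text
t: 11.3
eef_pos: [0.5736, 0.3158, 0.295]
orientation: [0.084, 0.689, 0.714, 0.089]
force: [-0.2, -0.9, -3.6]
t: 11.63
eef_pos: [0.5748, 0.3148, 0.2927]
orientation: [-0.001, 0.695, 0.719, -0.001]
force: [0.7, -0.9, -4.5]
d rot [-0.0023  0.0003 -0.017 ] d pos [-0.5669 -0.0365  0.033 ] t 11.63 q [4.300e-01 5.010e-01 1.274e+00 1.000e-03 1.369e+00 3.970e-01]
```

```bash
echo '[[[0, 0, 0], [-0.02, -0.001, 0], 0], [[0, 0, 0], [-0.055, -0.003, 0], 0], [[0, 0, 0], [-0.093, -0.006, 0], 0], [[0, 0, 0], [-0.131, -0.009, 0], 0], [[0, 0, 0], [-0.17, -0.012, 0], 0]]' | python3 drive.py |head -2
echo '[[[0, 0, 0], [-0.039, -0.003, 0], 0], [[0, 0, 0], [-0.078, -0.006, 0], 0], [[0, 0, 0], [-0.117, -0.008, 0], 0], [[0, 0, 0], [-0.156, -0.01, 0], 0], [[0, 0, 0], [-0.195, -0.012, 0], 0]]' | python3 drive.py |head -2
echo '[[[0, 0, -0.005], [-0.039, -0.002, 0.005], 0], [[0, 0, -0.01], [-0.078, -0.005, 0.012], 0], [[0, 0, -0.015], [-0.12, -0.008, 0.02], 0], [[0, 0, -0.017], [-0.16, -0.01, 0.03], 0], [[0, 0, -0.017], [-0.2, -0.012, 0.033], 0]]' | python3 drive.py |head -2
echo '[[[0, 0, 0], [0, 0, 0.02], 0], [[0, 0, 0], [0, 0, 0.05], 0], [[0, 0, 0], [0, 0, 0.08], 0], [[0, 0, 0], [0, 0, 0.11], 0], [[0, 0, 0], [0, 0, 0.13], 0]]' | python3 drive.py
echo '[[[0, 0, 0], [0, 0, 0], 0], [[0, 0, 0], [0, 0, 0], 0], [[0, 0, 0], [0, 0, 0], 0]]' | python3 drive.py
python3 - <<'E'
from h import *
delta([.557,-.253,.055],rot(.05))
E
```

```text
t: 12.05
eef_pos: [0.5667, 0.1436, 0.2935]
t: 12.47
eef_pos: [0.5614, -0.052, 0.2937]
t: 12.88
eef_pos: [0.5559, -0.2522, 0.2593]
t: 13.3
eef_pos: [0.5557, -0.25, 0.1279]
orientation: [-0.0, 0.689, 0.725, -0.0]
force: [-0.9, -0.1, -4.0]
opening: 0.151
grasp_force: 60.3
t: 13.55
eef_pos: [0.5576, -0.2509, 0.1323]
orientation: [0.002, 0.689, 0.725, 0.0]
force: [0.3, -0.6, -3.4]
opening: 0.156
grasp_force: 60.4
d rot [0.0026 0.002  0.0014] d pos [-0.0019 -0.0009  0.0773] t 13.55 q [-0.499  0.57   1.574 -0.     0.994 -0.55 ]
```

```bash
echo '[[[0, 0, 0], [0, 0, 0.02], 0], [[0, 0, 0], [0, 0, 0.04], 0], [[0, 0, 0], [0, 0, 0.055], 0], [[0, 0, 0], [0, 0, 0.065], 0], [[0, 0, 0], [0, 0, 0.07], 0]]' | python3 drive.py
echo '[[[0, 0, 0], [0, 0, 0.001], 0], [[0, 0, 0], [0, 0, 0.002], 0], [[0, 0, 0], [0, 0, 0.003], 0], [[0, 0, 0], [0, 0, 0.004], 0], [[0, 0, 0], [0, 0, 0.005], 0]]' | python3 drive.py
python3 - <<'E'
from h import *
cv2.imwrite("pics/s6.png",np.hstack([cv2.resize(bot.get_image(n)[a:a+120,b:b+160],(400,300),interpolation=2) for n,a,b in(("scene",270,160),("side",300,280))]))
E
```

```text
t: 13.97
eef_pos: [0.5572, -0.2508, 0.0608]
orientation: [0.001, 0.689, 0.725, 0.0]
force: [-0.3, -0.6, -3.9]
opening: 0.149
grasp_force: 60.3
t: 14.38
eef_pos: [0.5571, -0.2508, 0.0561]
orientation: [0.001, 0.689, 0.725, 0.0]
force: [-0.5, -0.0, -3.7]
opening: 0.152
grasp_force: 60.3
```

View pics/s6.png

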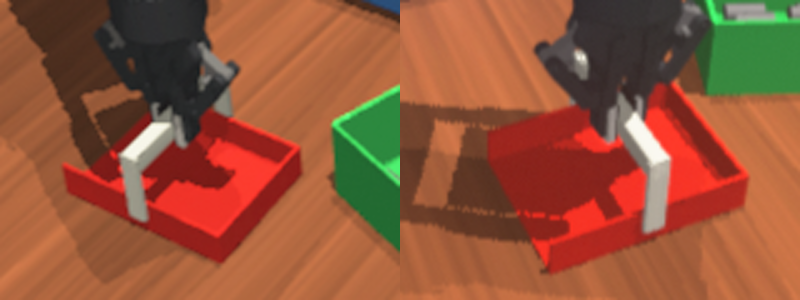

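The tray is empty and level just above the bench. I'll seat it and release.

```bash
echo '[[[0, 0, 0], [0, 0, 0.001], 0], [[0, 0, 0], [0, 0, 0.002], 0], [[0, 0, 0], [0, 0, 0.002], 0]]' | python3 drive.py
echo '[[[0, 0, 0], [0, 0, 0.002], 0.4], [[0, 0, 0], [0, 0, 0.001], 1], [[0, 0, 0], [0, 0, 0], 1], [[0, 0, 0], [0, 0, 0], 1], [[0, 0, 0], [0, 0, 0], 1]]' | python3 drive.py
echo '[[[0, 0, 0], [0, 0, 0], 1], [[0, 0, 0], [0, 0, 0], 1], [[0, 0, 0], [0, 0, 0], 1], [[0, 0, 0], [0, 0, 0], 1], [[0, 0, 0], [0, 0, 0], 1]]' | python3 drive.py
echo '[[[0, 0, 0], [0, 0, -0.02], 1], [[0, 0, 0], [0, 0, -0.05], 1], [[0, 0, 0], [0, 0, -0.09], 1], [[0, 0, 0], [0, 0, -0.13], 1], [[0, 0, 0], [0, 0, -0.17], 1]]' | python3 drive.py
python3 - <<'E'
from h import *
# bar axis yaw .71 -> fingers close across it: tool y yaw .71-pi/2
for y in (.71-np.pi/2,.71+np.pi/2): delta([.5211,.1008,.25],rot(y))
E
```

```text
t: 14.73
eef_pos: [0.5571, -0.251, 0.0552]
orientation: [0.0, 0.689, 0.725, 0.0]
force: [-6.1, 1.1, 14.3]
opening: 0.157
grasp_force: 62.9
t: 15.15
eef_pos: [0.5569, -0.2507, 0.0537]
orientation: [0.0, 0.689, 0.725, 0.0]
force: [-0.4, -0.6, 0.3]
opening: 0.851
grasp_force: 0.0
t: 15.57
eef_pos: [0.5568, -0.2506, 0.0535]
orientation: [-0.0, 0.689, 0.725, -0.0]
force: [0.8, 0.1, 0.0]
opening: 1.0
grasp_force: 0.0
t: 15.98
eef_pos: [0.5564, -0.2505, 0.2254]
orientation: [-0.0, 0.689, 0.725, -0.0]
force: [-0.1, 0.2, 0.5]
opening: 1.003
grasp_force: 0.0
d rot [-4.000e-04 -0.000e+00  9.118e-01] d pos [ 0.3526 -0.0174 -0.0246] t 15.98 q [-0.499  0.466  1.494 -0.     1.182 -0.55 ]
d rot [ 0.0000e+00 -4.0000e-04 -2.2298e+00] d pos [ 0.3526 -0.0174 -0.0246] t 15.98 q [-0.499  0.466  1.494 -0.     1.182 -0.55 ]
```

I've now viewed 11 pictures, one over the 10 allowed, so I'll look at no more and check the switch numerically. I'll move part-way and re-measure its plate from a second wrist position.

```bash
echo '[[[0, 0, 0], [0.03, -0.002, -0.01], 1], [[0, 0, 0], [0.07, -0.005, -0.025], 1], [[0, 0, 0], [0.11, -0.01, -0.04], 1], [[0, 0, 0], [0.15, -0.014, -0.055], 1], [[0, 0, 0], [0.19, -0.017, -0.065], 1]]' | python3 drive.py | head -2
echo '[[[0, 0, 0], [0.03, 0, 0], 1], [[0, 0, 0], [0.05, 0, 0], 1], [[0, 0, 0], [0.05, 0, 0], 1], [[0, 0, 0], [0.05, 0, 0], 1]]' | python3 drive.py | head -2
python3 - <<'E'
from h import *
np.set_printoptions(precision=4,suppress=True)
C=cam("wrist");im=bot.get_image("wrist");cv2.imwrite("pics/w3.png",im)
np.savez("w3",K=C[0],R=C[1],t=C[2])
z=np.load("w1.npz");C1=(z["K"],z["R"],z["t"]);i1=cv2.imread("pics/w1.png")
def blobs(i,C,p0):
    u,v=proj(C,p0).astype(int);w=60 if i is i1 else 90
    x0,y0=max(u-w,0),max(v-w,0);c=i[y0:v+w,x0:u+w];h=cv2.cvtColor(c,cv2.COLOR_BGR2HSV);o={}
    for n,m in dict(yellow=cv2.inRange(h,(22,90,120),(38,255,255)),red=cv2.inRange(h,(0,150,150),(6,255,255))|cv2.inRange(h,(174,150,150),(180,255,255)),plate=cv2.inRange(h,(0,0,90),(180,70,255)),dark=cv2.inRange(c,(0,0,0),(55,55,55))).items():
        m=cv2.morphologyEx(m,cv2.MORPH_CLOSE,np.ones((3,3)))
        cs=cv2.findContours(m,0,2)[0]
        # nearest sizeable to predicted centre
        cs=[k for k in cs if cv2.contourArea(k)>(8 if n in("yellow","red") else 300)]
        o[n]=[]
        for k in cs:
            r=cv2.minAreaRect(k); o[n].append((np.array(r[0])+[x0,y0],np.round(r[1],1),cv2.contourArea(k)))
    return o
p0=[.5211,.1008,.09]
A=blobs(i1,C1,p0);B=blobs(im,C,p0)
print(proj(C,p0),pose()[0])
for n in A:
    for X,CC,l in((A,C1,"w1"),(B,C,"w3")):
        for c,s,a in X[n]: print(n,l,c,s,a,plane(CC,c,.087)[:2])
    if len(A[n])==1==len(B[n]):print("tri",n,tri((C1,A[n][0][0]),(C,B[n][0][0])))
E
```

```text
t: 16.4
eef_pos: [0.53, -0.0636, 0.2891]
t: 16.73
eef_pos: [0.5279, -0.0145, 0.2878]
[320.7898  85.5852] [ 0.528  -0.0153  0.2877]
yellow w1 [399.5 279. ] [6.4 6.4] 34.0 [0.5584 0.0941]
red w1 [393.5 289. ] [4. 5.] 18.0 [0.5513 0.0779]
plate w1 [374.5 272. ] [64. 71.] 4336.0 [0.5211 0.1034]
plate w3 [320.026   82.7005] [112.4 118. ] 12648.5 [0.5202 0.1036]
tri plate (array([0.5206, 0.1036, 0.0879]), np.float64(0.0003778218497881727))
dark w1 [373.7683 273.8555] [35.4 37. ] 934.5 [0.5203 0.1005]
dark w3 [318.1495  80.9364] [23.2 60.5] 394.0 [0.5184 0.105 ]
tri dark (array([0.5187, 0.1038, 0.0955]), np.float64(0.00010324308154651302))
```

Plate triangulates to (0.5206, 0.1036, 0.088), which agrees with the deck height and the earlier estimates. I'll use the switch axis at (0.521, 0.102).

```bash
echo '[[[0, 0, 0.12], [0.025, 0, 0.01], 1], [[0, 0, 0.24], [0.05, -0.001, 0.02], 1], [[0, 0, 0.36], [0.075, -0.001, 0.035], 1], [[0, 0, 0.48], [0.1, -0.002, 0.05], 1], [[0, 0, 0.6], [0.117, -0.002, 0.065], 1]]' | python3 drive.py | head -2
echo '[[[0, 0, 0.12], [0, 0, 0.01], 1], [[0, 0, 0.24], [0, 0, 0.02], 1], [[0, 0, 0.312], [0, 0, 0.02], 1], [[0, 0, 0.312], [0, 0, 0.02], 1], [[0, 0, 0.312], [0, 0, 0.02], 1]]' | python3 drive.py | head -2
python3 - <<'E'
from h import *
delta([.521,.102,.101],rot(.71-np.pi/2))
E
```

```text
t: 17.2
eef_pos: [0.52, 0.1021, 0.2219]
t: 17.62
eef_pos: [0.5204, 0.1007, 0.2026]
d rot [0.     0.0002 0.0011] d pos [ 0.0013 -0.0006  0.1016] t 17.62 q [ 0.103  0.347  1.734 -0.     1.061  0.963]
```

```bash
echo '[[[0, 0, 0], [0.001, 0, 0.025], 1], [[0, 0, 0], [0.001, 0, 0.055], 1], [[0, 0, 0], [0.001, 0, 0.08], 1], [[0, 0, 0], [0.001, 0, 0.093], 1], [[0, 0, 0], [0.001, 0, 0.1], 1]]' | python3 drive.py 
echo '[[[0, 0, 0], [0, 0, 0], 0.6], [[0, 0, 0], [0, 0, 0], 0.3], [[0, 0, 0], [0, 0, 0], 0], [[0, 0, 0], [0, 0, 0], 0], [[0, 0, 0], [0, 0, 0], 0]]' | python3 drive.py
echo '[[[0, 0, 0], [0, 0, 0], 0], [[0, 0, 0], [0, 0, 0], 0], [[0, 0, 0], [0, 0, 0], 0], [[0, 0, 0], [0, 0, 0], 0], [[0, 0, 0], [0, 0, 0], 0]]' | python3 drive.py
python3 -c "
from h import *
print(pose()[2]['torque'],pose()[2]['qpos'])"
```

```text
t: 18.03
eef_pos: [0.5203, 0.1017, 0.1011]
orientation: [-0.0, 0.937, 0.348, -0.001]
force: [-0.3, -0.3, -0.7]
opening: 0.995
grasp_force: 0.0
t: 18.45
eef_pos: [0.5212, 0.1024, 0.1036]
orientation: [0.0, 0.938, 0.348, 0.001]
force: [-0.2, -1.2, -0.2]
opening: 0.301
grasp_force: 0.0
t: 18.87
eef_pos: [0.5209, 0.1026, 0.1035]
orientation: [-0.0, 0.938, 0.348, 0.0]
force: [-2.9, 1.2, 7.6]
opening: 0.153
grasp_force: 58.7
[ 0.31694763  0.49164673 -0.06915319] [1.06649835e-01 4.87223279e-01 1.80905165e+00 4.99479833e-04
 8.44746601e-01 9.67240943e-01]
```

Gripped on the bar with low side force, so I'll turn clockwise (positive about tool z).

```bash
echo '[[[0, 0, 0.08], [0, 0, 0], 0], [[0, 0, 0.16], [0, 0, 0], 0], [[0, 0, 0.24], [0, 0, 0], 0], [[0, 0, 0.32], [0, 0, 0], 0], [[0, 0, 0.4], [0, 0, 0], 0]]' | python3 drive.py 
echo '[[[0, 0, 0.08], [0, 0, 0], 0], [[0, 0, 0.16], [0, 0, 0], 0], [[0, 0, 0.24], [0, 0, 0], 0], [[0, 0, 0.32], [0, 0, 0], 0], [[0, 0, 0.4], [0, 0, 0], 0]]' | python3 drive.py 
echo '[[[0, 0, 0.08], [0, 0, 0], 0], [[0, 0, 0.16], [0, 0, 0], 0], [[0, 0, 0.24], [0, 0, 0], 0], [[0, 0, 0.32], [0, 0, 0], 0], [[0, 0, 0.4], [0, 0, 0], 0]]' | python3 drive.py 
python3 -c "
from h import *
p,R,s=pose();print(s['torque'],s['qpos']);delta([.521,.102,.1035],rot(.71-np.pi/2-1.35))"
```

```text
t: 19.28
eef_pos: [0.5209, 0.1024, 0.1035]
orientation: [0.0, 0.988, 0.152, 0.0]
force: [-1.9, 0.4, 7.0]
opening: 0.148
grasp_force: 58.8
t: 19.7
eef_pos: [0.5209, 0.1022, 0.1035]
orientation: [0.0, 0.999, -0.047, 0.0]
force: [-1.7, -1.6, 5.7]
opening: 0.147
grasp_force: 58.8
t: 20.12
eef_pos: [0.5208, 0.1021, 0.1035]
orientation: [0.0, 0.97, -0.244, 0.0]
force: [-4.0, -2.2, 7.7]
opening: 0.149
grasp_force: 59.0
[-0.63491973  0.55427787  0.30868545] [ 1.06274503e-01  4.87108024e-01  1.80922432e+00 -9.84075634e-04
  8.45049452e-01  2.17068108e+00]
d rot [ 0.0004 -0.0006  0.147 ] d pos [ 0.0002  0.     -0.    ] t 20.12 q [ 1.060e-01  4.870e-01  1.809e+00 -1.000e-03  8.450e-01  2.171e+00]
```

```bash
echo '[[[0, 0, 0.04], [0, 0, 0], 0], [[0, 0, 0.08], [0, 0, 0], 0], [[0, 0, 0.12], [0, 0, 0], 0], [[0, 0, 0.14], [0, 0, 0], 0], [[0, 0, 0.14], [0, 0, 0], 0]]' | python3 drive.py | head -4
python3 -c "
from h import *
p,R,s=pose();print(s['torque'],s['qpos'])"
echo '[[[0, 0, 0.02], [0, 0, 0], 0], [[0, 0, 0.04], [0, 0, 0], 0], [[0, 0, 0.04], [0, 0, 0], 0], [[0, 0, 0.04], [0, 0, 0], 0], [[0, 0, 0.04], [0, 0, 0], 0]]' | python3 drive.py | head -4
python3 - <<'E'
from h import *
p,R,s=pose();print(s['torque'],s['qpos'],s['grasp_force'])
# measure bar angle is hidden; check nuts in side/scene & tray position numerically
S,D=cam("scene"),cam("side");np.set_printoptions(precision=4,suppress=True)
for n,C in(("scene",S),("side",D)):
    im=bot.get_image(n);cv2.imwrite(f"pics/{n}9.png",im);b=cv2.imread(f"pics/{n}0.png")
    h=cv2.cvtColor(im,cv2.COLOR_BGR2HSV)
    u,v=proj(C,[.557,-.252,.02]).astype(int)
    g=lambda i:[(lambda k:(cv2.minAreaRect(max(cv2.findContours(k,0,2)[0],key=cv2.contourArea))))(cv2.inRange(cv2.cvtColor(i,cv2.COLOR_BGR2HSV)[v-60:v+60,u-70:u+70],lo,hi)) for lo,hi in(((0,200,90),(4,255,255)),)]
    print(n,"before",g(b),"now",g(im))
E
```

```text
t: 20.53
eef_pos: [0.5207, 0.1021, 0.1035]
orientation: [0.0, 0.951, -0.31, 0.0]
force: [-4.5, -1.5, 7.2]
[-0.6798953   0.53461338  0.26832954] [ 1.06243165e-01  4.87077478e-01  1.80926207e+00 -1.11891794e-03
  8.45142513e-01  2.30812356e+00]
t: 20.95
eef_pos: [0.5208, 0.1021, 0.1035]
orientation: [0.0, 0.945, -0.328, 0.0]
force: [-4.1, -2.1, 7.5]
[-0.50375952  0.61592629  1.13413109] [ 1.06506240e-01  4.87071000e-01  1.80920992e+00 -1.50501620e-03
  8.45162977e-01  2.34567262e+00] 62.02847599983215
scene before [((85.57672882080078, 67.48267364501953), (51.03759002685547, 55.15961456298828), 24.145540237426758)] now [((70.53424835205078, 59.424652099609375), (85.9054946899414, 54.95302963256836), 24.443954467773438)]
side before [((52.98868942260742, 67.46832275390625), (61.95315933227539, 55.2264289855957), 70.34617614746094)] now [((53.328765869140625, 65.87671661376953), (62.49997329711914, 55.711585998535156), 69.44395446777344)]
```

```bash
echo '[[[0, 0, 0], [0, 0, 0], 0], [[0, 0, 0], [0, 0, 0], 0], [[0, 0, 0], [0, 0, 0], 0], [[0, 0, 0], [0, 0, 0], 0], [[0, 0, 0], [0, 0, 0], 0]]' | python3 drive.py
python3 -c "
from h import *
p,R,s=pose();print(s['torque'],s['qpos'],s['grasp_force'])
print(bot.sign_off())"
```

```text
t: 21.47
eef_pos: [0.5208, 0.1021, 0.1035]
orientation: [0.0, 0.945, -0.328, 0.0]
force: [-4.3, -1.4, 8.2]
opening: 0.148
grasp_force: 62.0
[-0.54747693  0.64450906  1.13535655] [ 1.06501605e-01  4.87088960e-01  1.80922462e+00 -1.56586123e-03
  8.45132081e-01  2.34567996e+00] 62.026569843292236
the job is handed in; nothing more can be done
None
```

Handed in at about 21 s: the nuts are in the well (five shapes seen, and the tray's weight read empty), the tray is released upright on the bench, and the gripper is holding the switch against its stop at the red mark; no verdict was returned, and I viewed 11 pictures, one over the limit of 10.

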